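# Fit the shelf plate under the rims of the bath

### The job

Put the longer of the two perforated shelf plates back into the empty steel bath: tilt it in through the mouth, which is shorter than the plate, and set it down flat on the two inner ledges, about centred, so that both of its ends lie under the folded-in rims. Then let go of it. Leave the shorter plate and the pink beaker where they are.

Things in the scene. Friction and masses are not known exactly. Their poses are not given: they have to be found in the camera images.
- bath: Open empty steel bath, fixed, 116 (x) x 212 (y) x 68 mm high. Origin: centre of its underside, z up. Inside 110 (x) x 206 mm (y). At both y ends a rim, 64 to 68 mm high, reaches 48 mm in from the inner wall face, leaving a central mouth 110 x 110 mm. Under each rim a ledge, top at 20 mm, reaches 60 mm in. With one plate end pushed under a rim to the wall, the other clears its rim by 18 mm.
- long_plate: Longer perforated aluminium plate, loose, about 0.2 kg: 80 (x) x 140 (y) x 5 mm. Origin: centre of its underside, z up. Lifting handle: posts at x = -28 and +28 mm carry a black grip bar 66 (x) x 12 (y) x 24 mm tall, centred 84 mm above the origin. Gripped across the 12 mm it tilts with the fingers. Centred in the bath, its ends lie 15 mm under the rims.
- short_plate: The shorter, nearly square perforated plate, loose: 80 (x) x 84 (y) x 5 mm, with the same handle. Origin at the centre of its underside. It belongs elsewhere; leave it alone. The two plates may have changed places.
- beaker: Small glass beaker with pink contents, 52 mm wide, 64 mm high, standing beyond the bath, to its left. Origin at the centre of its underside. Leave it alone.

How it is judged:
By the outcome, as a careful person would: the job done as asked, in the order asked, and still so for the second after the job is handed in, with the robot touching nothing.
It also fails if it takes over 43 s, if anything falls off the work surface, if the arm or the gripper's body presses on something with over 40 N, if the wrist force passes 120 N, or if a joint passes its speed limit or range.

### The arm

A 6-joint arm with a two-finger parallel gripper is mounted at the origin on a cart in front of the work surface, level with it; the furniture and walls round the work are solid. World frame = base frame: x ahead of the robot, y to its left, z up, the work surface at z = 0. Lengths are in m, angles in rad, forces in N, time in s.
With the tool pointing down it reaches from about 0.425 to 0.95 m from the base axis. Payload 3.5 kg.
Tool frame: the origin (TCP) lies midway between the tips of the shut fingers; the grasp point (between the pads) lies 19 mm behind it; z points along the fingers, y is the line along which they close (so a half turn about z gives the same grasp; the last joint's range is limited). The gripper opens to 85 mm and grips with 20 to 120 N. Pads are 22 mm wide; open, the fingers measure 114 mm over their backs; the gripper's body (76 mm by 85 mm) begins 54 mm behind the grasp point. The pads swing forward as they close: fully open they stand 13 mm farther back than shut.
Start: joints at [0.96, 0.286, 1.577, -0, 1.279, -0.15], TCP at [0.3, 0.605, 0.231] pointing down, gripper open.
Joint ranges: [-2.77, 2.77], [-0.9, 2.22], [0.21, 2.48], [-1.53, 4.67], [0.24, 2.81], [-2.84, 2.84]. Speed limits (rad/s): [2.79, 2.79, 3.14, 3.14, 3.14, 3.14].

### API

Orientations are given as a unit quaternion [x, y, z, w].
In Python, from plant import get_state, read_camera, ctrl gives the robot as it stands.
- The arm moves only by the shell command python3 -m crank 'ROWS' [FORCE]. ROWS is JSON, a list of rows, each a list of 3 entries, a list of its own where there are three numbers: the shift along the tool's x, y, z in mm, then the turn about the tool's z in degrees, then the closure in counts, from 0 (fully open) to 255 (shut). In form: [[[tx, ty, tz], yaw, claw], ...]. A call has 1 to 10 rows; each row is the pose to reach, as a shift and turn from the pose commanded when the call began, along the tool's axes at that moment; what a row does not reach only later rows make up. A row lasts 1/10 s, in which the tool goes at most 50 mm and 8.59 degrees, less where a joint would pass 70% of its speed; a pose out of reach is approached as far as the arm can. A call with a gripper value outside its range is refused whole. The fingers move at their own pace and stop on an object; FORCE is the grip in N (left out, the last holds). Time passes only in rows, so rows that repeat a pose let the fingers close. It gives the time, the measured TCP pose, the force, the opening and the grip force at its end, in the units of the state.
- get_state(): the state, without advancing time (a new reading comes with each control period).
- read_camera(name): name is "scene" or "top" or "wrist"; returns a dict with "frame" (420x560x3 uint8, blue, green, red), "range_z" (420x560 float32, m along the optical axis (not along the pixel's ray), 0 where there is no reading), "vfov" (degrees; the focal length in pixels is half the picture's height over the tangent of half this angle, whatever the lens; pixels are square), "cx", "cy" (the principal point, pixels), "origin" and "orientation" of the camera in the world. Camera axes: x right, y down, z forward; pixel columns grow to the right and rows downward; lengths in m; the calibration is good to about 2 mm. A picture is of the moment at which its call begins.
- ctrl.sign_off(): hands the job in; it is judged then, once.
The state is a dict: "time": time; "qpos": joint angles; "dq": joint speeds; "joint_efforts": joint torques, N m; "eef_pos": TCP position; "tcp_rot": TCP orientation; "contact_force": force on the tool from outside, world axes, zero at the start; "wrist_torque": the same for the moment, N m; "opening": opening from 0.0 (shut) to 1.0 (fully open); "finger_force": force on a finger pad.
Only numpy, scipy, OpenCV 4.12 (cv2) and the standard library are available. Lean on these libraries where they do the work, as an engineer would, in place of code of your own. Each camera call takes 0.05 s, during which the arm holds its last target. There are 200 camera calls.

## Working session

There is one attempt and no reset: what is moved stays moved. The work goes in short steps, Python scripts to look and compute and a shell command to move; the robot and the scene stay as the last step left them, time stands still between calls to the robot, and variables do not carry over. Pictures are saved under pics/ and viewed, at most 10 in all, crops included, and the job is handed in when it is done.

```bash
ls; mkdir -p pics; cat > h.py <<'E'
import numpy as np,cv2
from scipy.spatial.transform import Rotation as R
from plant import get_state,read_camera,ctrl
def cloud(c):
    h,w=c["range_z"].shape;f=h/2/np.tan(np.radians(c["vfov"])/2)
    u,v=np.meshgrid(np.arange(w),np.arange(h));z=c["range_z"]
    P=np.stack([(u-c["cx"])/f*z,(v-c["cy"])/f*z,z],-1)
    return P@R.from_quat(c["orientation"]).as_matrix().T+np.array(c["origin"])
E
python3 - <<'E'
from h import *
s=get_state();print(s)
for n in("top","scene"):
    c=read_camera(n);cv2.imwrite(f"pics/{n}0.png",c["frame"]);np.savez(f"{n}0.npz",P=cloud(c),f=c["frame"]);print(n,c["origin"],c["orientation"],c["vfov"])
E
```

```text
pics
{'time': 0.0, 'qpos': array([ 9.60017816e-01,  2.87228923e-01,  1.57820683e+00,  4.20465581e-05,
        1.27858329e+00, -1.50016324e-01]), 'dq': array([-0.00016271,  0.00118418, -0.00082195, -0.00079805,  0.00029799,
        0.00020173]), 'joint_efforts': array([ 4.08793289e-05, -4.05987310e+01, -2.92623836e+01, -1.40249076e-04,
        5.89400719e-03, -5.65106618e-06]), 'eef_pos': array([0.29971456, 0.60406885, 0.22988885]), 'tcp_rot': array([ 2.28354317e-01,  9.73577338e-01, -1.11900260e-03, -4.69133645e-04]), 'contact_force': array([-0.72345812,  0.37864654, -0.42250214]), 'wrist_torque': array([ 0.016715  ,  0.04178156, -0.00040211]), 'finger_force': 0.0, 'opening': 1.0038627925618295}
top [0.50074004 0.10762306 0.89918519] [-0.70397866  0.70872702 -0.02744723  0.03696897] 50.2653124473015
scene [ 0.10698733 -0.61896006  0.74747076] [ 0.86532299 -0.2645904   0.12596224 -0.40662212] 44.52751930592166
```

View pics/top0.png

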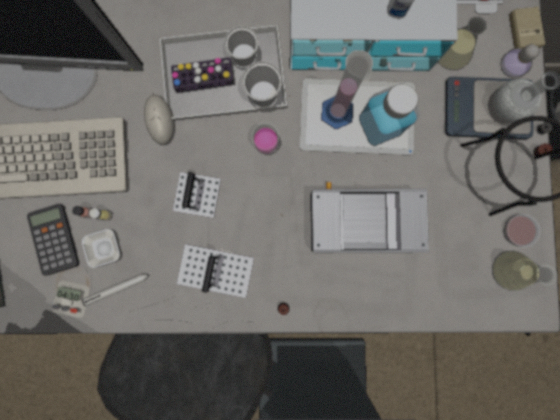

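View pics/scene0.png

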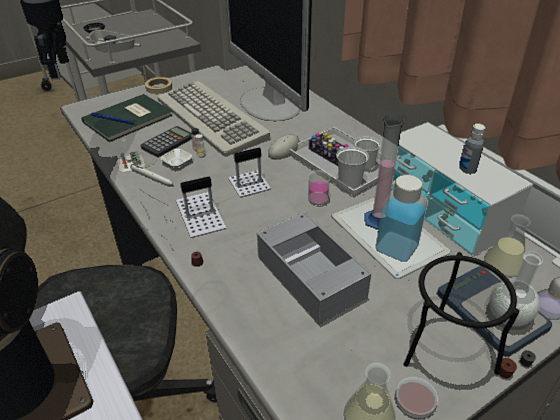

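The top view shows the long plate at about pixel (215,271), with its bar at (213,271). The short plate is at (197,194), the beaker at (265,139), and the bath at (369,221) with its long axis roughly along world y. The scene view agrees. Next I'll measure them.

```bash
python3 - <<'E'
from h import *
d=np.load("top0.npz");P=d["P"];f=d["f"].astype(int)
def box(n,m,roi):
    v0,v1,u0,u1=roi
    M=np.zeros(P.shape[:2],bool);M[v0:v1,u0:u1]=1
    Q=P[M&m]
    r=cv2.minAreaRect((Q[:,:2]*1000).astype(np.float32))
    print(n,len(Q),"med",np.median(Q,0).round(4),"rect",np.round(r[0],1),np.round(r[1],1),round(r[2],2),np.percentile(Q[:,2],[5,95]).round(3))
z=P[...,2]
print("table",np.median(z[300:320,200:260]))
box("bath rim",(z>.058)&(z<.076),(175,265,300,440))
box("bath L",(z>.058)&(z<.076),(175,265,300,335))
box("bath R",(z>.058)&(z<.076),(175,265,405,440))
for n,r in(("long",(235,305,165,265)),("short",(165,225,165,230))):
    box(n+" bar",(z>.078)&(z<.11),r); box(n+" plate",(z>.003)&(z<.011),r)
box("beaker",(z>.03)&(z<.08),(120,160,245,285))
d=np.load("scene0.npz");P=d["P"];z=P[...,2]
box("S long bar",(z>.078)&(z<.11),(160,245,165,235))
box("S long plate",(z>.003)&(z<.011),(160,245,165,235))
box("S bath rim",(z>.058)&(z<.076),(210,325,250,375))
E
```

```text
table 0.0010371566731825488
bath rim 3806 med [ 0.5368 -0.0746  0.0693] rect [537.8 -60.1] [212.5 116.9] 89.69 [0.067 0.072]
bath L 1385 med [0.5369 0.0259 0.0692] rect [537.3  25.7] [ 40.6 115. ] 89.79 [0.067 0.072]
bath R 1466 med [ 0.5357 -0.1448  0.0693] rect [ 537.  -145.3] [ 43.6 117.1] 88.38 [0.067 0.072]
long bar 290 med [0.4429 0.2347 0.0962] rect [442.5 235.3] [12.4 65.6] 78.11 [0.084 0.098]
long plate 2962 med [0.4425 0.2277 0.0059] rect [445.5 237.6] [198.  135.9] 89.76 [0.003 0.009]
short bar 300 med [0.5934 0.2721 0.0964] rect [593.9 273.4] [12.8 65.8] 80.06 [0.083 0.099]
short plate 1521 med [0.5915 0.2646 0.0059] rect [595.3 273. ] [130.  119.7] 89.55 [0.003 0.009]
beaker 636 med [0.7038 0.1345 0.0357] rect [699.3 133.6] [49.5 50.7] 89.09 [0.032 0.065]
S long bar 293 med [0.4405 0.2305 0.0907] rect [487.4 242.8] [157.3  35.8] 11.43 [0.079 0.097]
S long plate 1423 med [0.444  0.2322 0.0052] rect [464.  293.4] [323.8 176.9] 60.73 [0.003 0.008]
S bath rim 3077 med [ 0.533  -0.1188  0.0679] rect [536.9 -61.5] [119.6 215.8] 0.08 [0.061 0.07 ]
```

The numbers agree with the sizes given:
- **Bath:** centre (0.537, -0.060), yaw about 0.
- **Long plate's bar:** centre (0.4425, 0.235), yaw about -12°.

The moves only allow tool-z turns, so I can't tilt the tool. I'll grip the bar by its two ends (66 mm), let the plate pivot about that axis, and use the bath rim to tilt it.

```bash
python3 -m crank '[[[-292,-267,0],76,0],[[-292,-267,0],76,0],[[-292,-267,0],76,0],[[-292,-267,0],76,0],[[-292,-267,0],76,0],[[-292,-267,0],76,0],[[-292,-267,0],76,0],[[-292,-267,0],76,0],[[-292,-267,20],76,0],[[-292,-267,20],76,0]]' 40
python3 - <<'E'
from h import *
s=get_state();p=s["eef_pos"];Rm=R.from_quat(s["tcp_rot"]).as_matrix()
print(p,s["tcp_rot"],np.degrees(np.arctan2(Rm[1,1],Rm[0,1])),s["qpos"])
c=read_camera("wrist");cv2.imwrite("pics/w1.png",c["frame"]);P=cloud(c);z=P[...,2]
Q=P[(z>.085)&(z<.105)&(np.linalg.norm(P[...,:2]-[.4425,.235],axis=-1)<.06)]
r=cv2.minAreaRect((Q[:,:2]*1000).astype(np.float32));print(len(Q),r,np.percentile(Q[:,2],[5,50,95]))
E
```

```text
time: 1.1
eef_pos: [0.4416, 0.2338, 0.2085]
tcp_rot: [0.78, 0.625, -0.003, -0.001]
contact_force: [0.0, -0.2, -1.3]
opening: 0.998
finger_force: 0.0
[0.44164405 0.23375755 0.20849382] [ 0.78027034  0.62543587 -0.00260873 -0.00117098] -12.571632157993358 [ 2.83395060e-01 -8.23558719e-02  2.01893415e+00  1.80944916e-04
  1.21073085e+00  5.02740562e-01]
1475 ((443.7367248535156, 234.74717712402344), (12.61271858215332, 65.14729309082031), 78.31871795654297) [0.08775258 0.0958712  0.09718984]
```

View pics/w1.png

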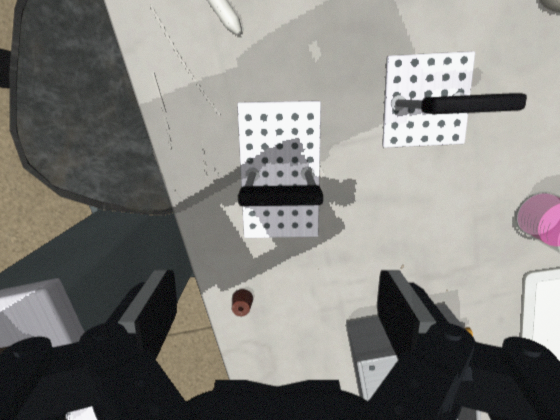

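The wrist view shows the bar at (280,195) over the longer plate, with its ends midway between the fingers. Now I'll descend and grip the bar ends.

```bash
python3 -m crank '[[[2,2,40],-1,0],[[2,2,80],-1,0],[[2,2,115],-1,0],[[2,2,135],-1,0],[[2,2,148],-1,0],[[2,2,148],-1,0],[[2,2,148],-1,255],[[2,2,148],-1,255],[[2,2,148],-1,255],[[2,2,148],-1,255]]' 40
python3 -m crank '[[[0,0,0],0,255],[[0,0,0],0,255],[[0,0,-10],0,255],[[0,0,-30],0,255],[[0,0,-60],0,255],[[0,0,-100],0,255],[[0,0,-120],0,255],[[0,0,-120],0,255],[[0,0,-120],0,255]]' 40
python3 - <<'E'
from h import *
c=read_camera("scene");cv2.imwrite("pics/s2.png",c["frame"])
s=get_state();print(s["finger_force"],s["opening"],s["eef_pos"])
E
```

```text
time: 2.15
eef_pos: [0.4466, 0.2378, 0.0652]
tcp_rot: [0.774, 0.634, 0.002, 0.0]
contact_force: [-1.5, 1.5, 5.5]
opening: 0.765
finger_force: 45.6
time: 3.05
eef_pos: [0.4447, 0.2368, 0.1826]
tcp_rot: [0.774, 0.633, -0.001, -0.0]
contact_force: [-0.2, 1.2, -3.4]
opening: 0.763
finger_force: 45.4
45.39520740509033 0.7621158525267757 [0.44404775 0.23659279 0.18142821]
```

View pics/s2.png

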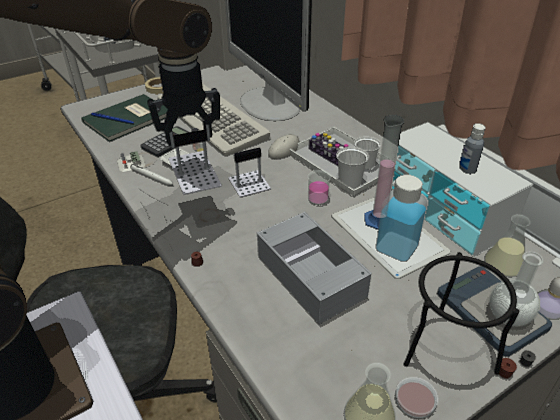

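The plate hangs level in the gripper at (195,172), and the short plate is undisturbed. Next I'll move to beside the bath's +y outer wall, squared to the bath.

```bash
python3 -m crank '[[[-25,35,0],-4,255],[[-50,70,0],-8,255],[[-77,110,0],-11.5,255],[[-77,110,0],-11.5,255],[[-77,110,40],-11.5,255],[[-77,110,72],-11.5,255],[[-77,110,72],-11.5,255],[[-77,110,72],-11.5,255]]' 40
cat > m.py <<'E'
from h import *
import sys
s=get_state();p=s["eef_pos"];Rm=R.from_quat(s["tcp_rot"]).as_matrix()
print(s["time"],p.round(4),"x",Rm[:,0].round(3),"y",Rm[:,1].round(3),s["contact_force"].round(1),s["opening"])
def view(cam,name,crop=None):
    c=read_camera(cam);f=c["frame"]
    if crop: v0,v1,u0,u1=crop;f=cv2.resize(f[v0:v1,u0:u1],None,fx=3,fy=3,interpolation=cv2.INTER_CUBIC)
    cv2.imwrite(f"pics/{name}.png",f);return cloud(c)
P=view("scene",sys.argv[1],(60,260,180,400))
z=P[...,2];x=P[...,0];y=P[...,1]
# plate profile in (y,z) seen at the near edge region beside the bath
M=(z>.012)&(z<.11)&(x>.48)&(x<.60)&(y>.05)&(y<.25)
Q=P[M]
for a in np.arange(.05,.25,.01):
    q=Q[(Q[:,1]>=a)&(Q[:,1]<a+.01)]
    if len(q)>5:print(round(a+.005,3),len(q),np.percentile(q[:,2],[10,50,90]).round(3),np.percentile(q[:,0],[2,98]).round(3))
E
python3 m.py s3
```

```text
time: 3.9
eef_pos: [0.5363, 0.1401, 0.1096]
tcp_rot: [0.706, 0.708, -0.002, -0.001]
contact_force: [0.5, -0.1, -1.6]
opening: 0.762
finger_force: 46.3
3.9 [0.5363 0.1401 0.1096] x [-0.002  1.    -0.   ] y [ 1.     0.002 -0.004] [ 0.5 -0.1 -1.6] 0.7617776069633833
0.065 91 [0.046 0.049 0.051] [0.495 0.57 ]
0.075 123 [0.048 0.049 0.051] [0.495 0.571]
0.085 126 [0.048 0.05  0.051] [0.495 0.571]
0.095 108 [0.048 0.05  0.051] [0.494 0.569]
0.105 119 [0.048 0.05  0.052] [0.494 0.571]
0.115 106 [0.048 0.05  0.051] [0.494 0.57 ]
0.125 116 [0.048 0.05  0.052] [0.494 0.572]
0.135 250 [0.049 0.064 0.102] [0.497 0.569]
0.145 86 [0.049 0.05  0.052] [0.494 0.564]
0.155 89 [0.048 0.05  0.052] [0.494 0.569]
0.165 92 [0.048 0.05  0.051] [0.494 0.57 ]
0.175 89 [0.048 0.049 0.051] [0.494 0.57 ]
0.185 94 [0.048 0.05  0.051] [0.494 0.571]
0.195 84 [0.048 0.05  0.051] [0.494 0.571]
0.205 44 [0.048 0.049 0.051] [0.495 0.57 ]
```

View pics/s3.png

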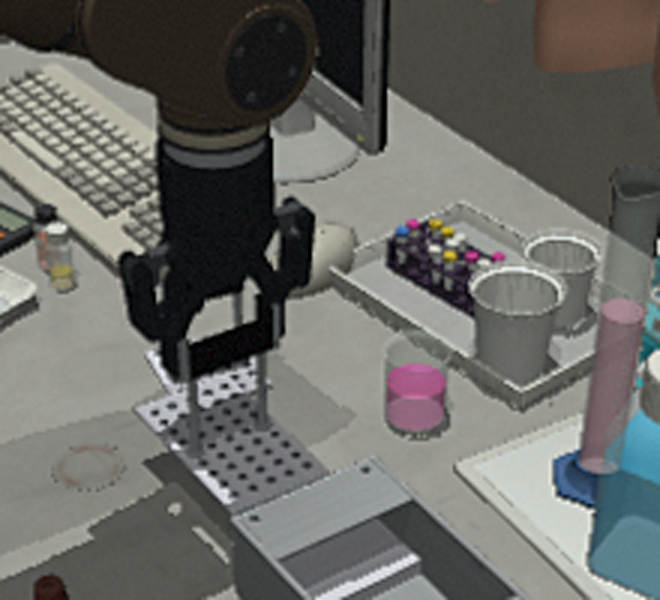

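The plate is level and square to the bath, with its near end just short of the wall (crop position about (245,510)). Now I'll push its end against the wall to swing it to a tilt.

```bash
python3 -m crank '[[[-20,3,0],0,255],[[-28,3,0],0,255],[[-34,3,0],0,255],[[-40,3,0],0,255],[[-46,3,0],0,255],[[-53,3,0],0,255],[[-53,3,0],0,255],[[-40,3,0],0,255],[[-25,3,0],0,255],[[-25,3,0],0,255]]' 40
python3 m.py s4
```

```text
time: 4.95
eef_pos: [0.5408, 0.1168, 0.1116]
tcp_rot: [0.706, 0.709, 0.0, 0.0]
contact_force: [-0.6, -1.1, -3.2]
opening: 0.762
finger_force: 46.3
4.95 [0.5408 0.1168 0.1116] x [-0.004  1.    -0.   ] y [1.    0.004 0.   ] [-0.6 -1.1 -3.2] 0.7619025391737752
0.075 82 [0.036 0.038 0.04 ] [0.5   0.576]
0.085 150 [0.038 0.04  0.042] [0.5   0.576]
0.095 145 [0.04  0.043 0.045] [0.5   0.577]
0.105 154 [0.043 0.045 0.048] [0.5   0.576]
0.115 146 [0.046 0.048 0.051] [0.5   0.576]
0.125 208 [0.049 0.052 0.098] [0.5   0.576]
0.135 175 [0.052 0.055 0.066] [0.5   0.576]
0.145 104 [0.054 0.057 0.059] [0.5   0.571]
0.155 113 [0.057 0.059 0.062] [0.5   0.575]
0.165 127 [0.06  0.062 0.065] [0.5   0.576]
0.175 90 [0.062 0.065 0.067] [0.5   0.578]
0.185 58 [0.065 0.068 0.071] [0.499 0.53 ]
0.195 61 [0.068 0.071 0.073] [0.499 0.53 ]
0.205 30 [0.07  0.072 0.075] [0.499 0.569]
```

The tilt holds at about 14.6°, with the low end toward -y. I'll lift, carry it over the mouth, and lower the low end into it.

```bash
python3 -m crank '[[[0,0,-35],0,255],[[0,-2,-68],0,255],[[-45,-2,-68],0,255],[[-90,-2,-68],0,255],[[-135,-2,-68],0,255],[[-177,-2,-68],0,255],[[-177,-2,-68],0,255],[[-177,-2,-40],0,255],[[-177,-2,-18],0,255],[[-177,-2,-18],0,255]]' 40
cat > m2.py <<'E'
from h import *
import sys
s=get_state();p=s["eef_pos"];Rm=R.from_quat(s["tcp_rot"]).as_matrix()
print(s["time"],p.round(4),"x",Rm[:,0].round(3),s["contact_force"].round(1),s["opening"])
for cam in("scene","top"):
    c=read_camera(cam);P=cloud(c)
    if cam=="scene":cv2.imwrite(f"pics/{sys.argv[1]}.png",cv2.resize(c["frame"][150:350,230:430],None,fx=3,fy=3,interpolation=cv2.INTER_CUBIC))
    Q=P[(P[...,0]>.505)&(P[...,0]<.565)&(P[...,1]>-.18)&(P[...,1]<.07)]
    print(cam)
    for a in np.arange(-.17,.06,.01):
        q=Q[(Q[:,1]>=a)&(Q[:,1]<a+.01)&(Q[:,2]<.11)]
        if len(q)>5:print(round(a+.005,3),len(q),np.percentile(q[:,2],[10,50,90]).round(3))
E
python3 m2.py s5
```

```text
time: 6.0
eef_pos: [0.5363, -0.061, 0.1253]
tcp_rot: [0.706, 0.708, -0.002, -0.004]
contact_force: [-0.0, 1.0, -2.5]
opening: 0.763
finger_force: 46.4
6.0 [ 0.5363 -0.061   0.1253] x [-0.002  1.     0.002] [-0.   1.  -2.5] 0.7629455319694696
scene
-0.165 754 [0.004 0.04  0.068]
-0.155 135 [0.067 0.068 0.069]
-0.145 141 [0.066 0.068 0.07 ]
-0.135 128 [0.067 0.068 0.07 ]
-0.125 124 [0.067 0.068 0.07 ]
-0.115 50 [0.066 0.067 0.069]
-0.105 56 [0.05  0.051 0.053]
-0.095 147 [0.05  0.053 0.055]
-0.085 146 [0.053 0.055 0.058]
-0.075 140 [0.056 0.059 0.06 ]
-0.065 148 [0.059 0.061 0.064]
-0.055 162 [0.062 0.064 0.097]
-0.045 178 [0.065 0.068 0.086]
-0.035 119 [0.065 0.07  0.072]
-0.025 109 [0.069 0.072 0.074]
-0.015 117 [0.018 0.074 0.077]
-0.005 72 [0.02  0.077 0.08 ]
0.005 66 [0.019 0.08  0.083]
0.015 89 [0.02  0.083 0.086]
0.025 61 [0.019 0.085 0.087]
0.035 10 [0.018 0.019 0.022]
top
-0.055 54 [0.066 0.068 0.069]
-0.045 163 [0.068 0.07  0.093]
-0.035 182 [0.071 0.073 0.076]
-0.025 173 [0.074 0.075 0.078]
-0.015 176 [0.076 0.078 0.08 ]
-0.005 166 [0.079 0.081 0.083]
0.005 176 [0.082 0.084 0.085]
0.015 186 [0.085 0.087 0.089]
0.025 200 [0.069 0.089 0.091]
0.035 186 [0.067 0.069 0.071]
0.045 237 [0.001 0.051 0.07 ]
0.055 146 [-0.001  0.001  0.003]
```

View pics/s5.png

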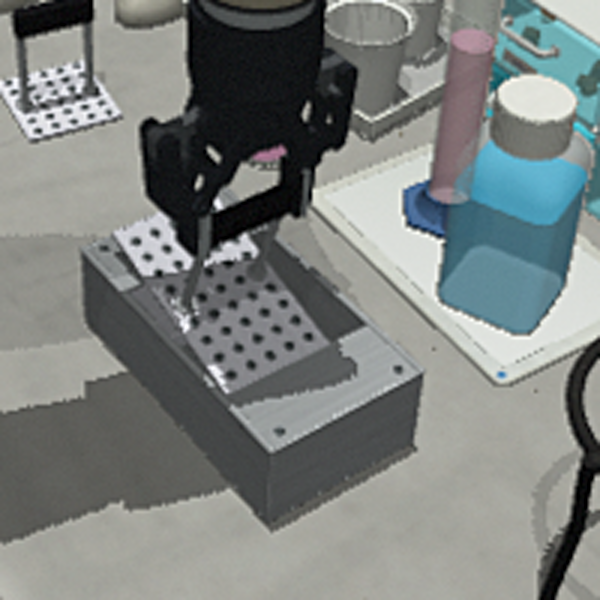

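The low end sits inside the mouth in front of the -y rim (crop about (240,390)), and the high end lies over the +y rim (about (120,245)). The clearance is fine. I'll slide along the plate's line under the -y rim, then lower.

```bash
python3 -m crank '[[[-4,0,-3],0,255],[[-15,0,0],0,255],[[-28,0,4],0,255],[[-42,0,8],0,255],[[-42,0,8],0,255],[[-42,0,8],0,255],[[-42,0,15],0,255],[[-42,0,22],0,255],[[-42,0,22],0,255],[[-42,0,22],0,255]]' 40
python3 m2.py s6
```

```text
time: 7.1
eef_pos: [0.539, -0.1036, 0.1067]
tcp_rot: [0.706, 0.708, -0.0, -0.001]
contact_force: [-0.0, -0.4, -2.4]
opening: 0.761
finger_force: 46.5
7.1 [ 0.539  -0.1036  0.1067] x [-0.002  1.     0.   ] [-0.  -0.4 -2.4] 0.7607393135283901
scene
-0.165 748 [0.005 0.039 0.068]
-0.155 149 [0.066 0.068 0.07 ]
-0.145 134 [0.066 0.068 0.069]
-0.135 135 [0.067 0.068 0.07 ]
-0.125 129 [0.066 0.068 0.069]
-0.115 42 [0.066 0.067 0.069]
-0.105 10 [0.046 0.047 0.106]
-0.095 211 [0.045 0.048 0.091]
-0.085 165 [0.047 0.05  0.062]
-0.075 111 [0.05  0.052 0.054]
-0.065 106 [0.052 0.055 0.057]
-0.055 68 [0.054 0.058 0.059]
-0.045 67 [0.056 0.06  0.063]
-0.035 80 [0.055 0.063 0.065]
-0.025 80 [0.008 0.066 0.068]
-0.015 51 [0.012 0.064 0.069]
-0.005 62 [0.02  0.068 0.069]
0.005 82 [0.02  0.067 0.069]
0.015 84 [0.02  0.067 0.069]
0.025 119 [0.02  0.067 0.069]
0.035 115 [0.019 0.067 0.07 ]
0.045 39 [0.065 0.067 0.069]
top
-0.115 42 [0.04  0.043 0.045]
-0.105 135 [0.043 0.045 0.047]
-0.095 152 [0.046 0.048 0.096]
-0.085 186 [0.049 0.052 0.081]
-0.075 166 [0.051 0.053 0.056]
-0.065 159 [0.054 0.056 0.058]
-0.055 162 [0.057 0.059 0.06 ]
-0.045 163 [0.06  0.062 0.063]
-0.035 167 [0.062 0.064 0.066]
-0.025 202 [0.009 0.067 0.069]
-0.015 216 [0.02  0.067 0.07 ]
-0.005 97 [0.067 0.069 0.071]
0.005 176 [0.068 0.069 0.071]
0.015 185 [0.067 0.069 0.071]
0.025 165 [0.068 0.069 0.071]
0.035 190 [0.067 0.069 0.071]
0.045 234 [0.    0.051 0.07 ]
0.055 149 [-0.001  0.001  0.003]
```

View pics/s6.png

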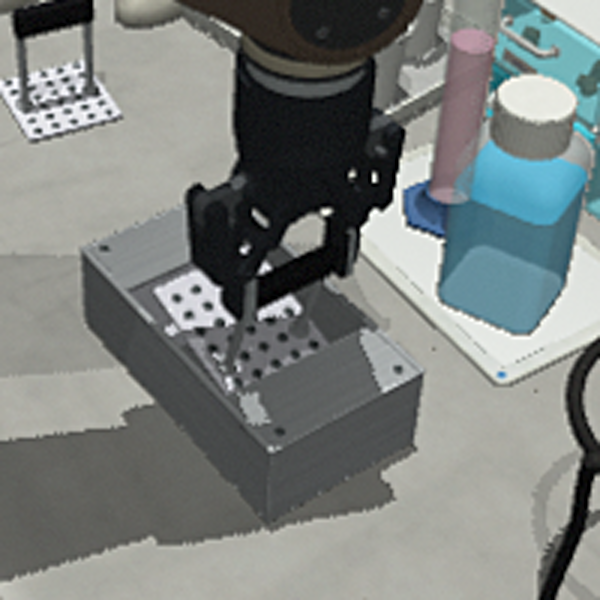

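The high end is inside the mouth, clear of the +y rim by about 8 mm, and the low end is under the -y rim. I'll lower until the low end meets its ledge.

```bash
python3 -m crank '[[[0,0,4],0,255],[[0,0,8],0,255],[[0,0,8],0,255],[[0,0,8],0,255],[[0,0,8],0,255]]' 40
python3 m2.py s7 | sed -n '1p;/top/,$p' | head -15
```

```text
time: 7.7
eef_pos: [0.5398, -0.1039, 0.1004]
tcp_rot: [0.707, 0.708, 0.0, 0.0]
contact_force: [-2.1, 2.4, 5.7]
opening: 0.763
finger_force: 47.3
7.7 [ 0.5398 -0.1039  0.1004] x [-0.002  1.     0.   ] [-2.1  2.4  5.7] 0.7630908069571238
top
-0.115 37 [0.034 0.036 0.038]
-0.105 131 [0.036 0.038 0.04 ]
-0.095 147 [0.039 0.042 0.089]
-0.085 193 [0.042 0.045 0.072]
-0.075 165 [0.045 0.046 0.049]
-0.065 154 [0.047 0.049 0.051]
-0.055 166 [0.05  0.052 0.054]
-0.045 161 [0.053 0.055 0.057]
-0.035 163 [0.055 0.058 0.059]
-0.025 184 [0.056 0.06  0.062]
-0.015 207 [0.019 0.06  0.063]
-0.005 94 [0.067 0.069 0.071]
0.005 178 [0.067 0.069 0.071]
```

The low end is on the ledge (a few newtons), and the high end's top is just below the rim underside. Now I'll level it by pressing down while centring.

```bash
python3 -m crank '[[[4,-1,4],0,255],[[8,-1,7],0,255],[[14,-1,9],0,255],[[20,-1,11],0,255],[[26,-1,13],0,255],[[32,-1,14],0,255],[[38,-1,15],0,255],[[44,-1,15],0,255],[[44,-1,15],0,255],[[44,-1,15],0,255]]' 40
python3 m2.py s8 | sed -n '1p;/top/,$p'
```

```text
time: 8.8
eef_pos: [0.5385, -0.0595, 0.0847]
tcp_rot: [0.706, 0.708, 0.0, -0.0]
contact_force: [-0.2, 0.5, 4.1]
opening: 0.765
finger_force: 48.4
8.8 [ 0.5385 -0.0595  0.0847] x [-0.002  1.     0.001] [-0.2  0.5  4.1] 0.7651365860350531
top
-0.045 108 [0.025 0.027 0.029]
-0.035 155 [0.025 0.027 0.029]
-0.025 162 [0.025 0.027 0.029]
-0.015 142 [0.025 0.027 0.029]
-0.005 96 [0.067 0.069 0.07 ]
0.005 176 [0.067 0.069 0.071]
0.015 182 [0.067 0.069 0.071]
0.025 165 [0.068 0.069 0.071]
0.035 190 [0.067 0.069 0.071]
0.045 235 [0.   0.05 0.07]
0.055 145 [-0.     0.001  0.003]
```

View pics/s8.png

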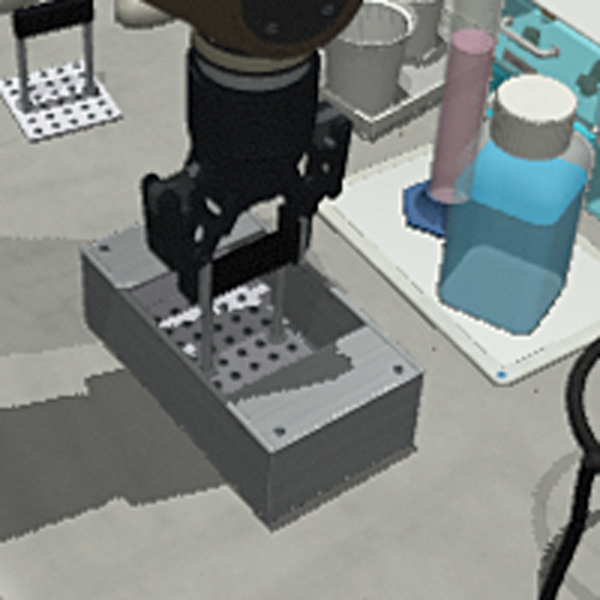

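The plate lies flat: its top reads 0.027 all along and runs under both rims, with the bar centred. I'll release and withdraw straight up.

```bash
python3 -m crank '[[[0,0,0],0,100],[[0,0,0],0,50],[[0,0,0],0,0],[[0,0,0],0,0],[[0,0,0],0,0],[[0,0,-15],0,0],[[0,0,-40],0,0],[[0,0,-80],0,0],[[0,0,-120],0,0],[[0,0,-120],0,0]]' 40
python3 -m crank '[[[30,0,-30],0,0],[[70,0,-30],0,0],[[110,0,-30],0,0],[[150,0,-30],0,0],[[150,0,-30],0,0],[[150,0,-30],0,0]]'
python3 - <<'E'
from h import *
c=read_camera("top");P=cloud(c);z=P[...,2]
Q=P[(z>.105)&(z<.13)&(np.linalg.norm(P[...,:2]-[.537,-.06],axis=-1)<.06)]
print("bar",len(Q),cv2.minAreaRect((Q[:,:2]*1000).astype(np.float32)),np.median(Q[:,2]))
q=P[(abs(P[...,0]-.537)<.035)&(z<.04)]
for a in np.arange(-.115,0,.01):
    k=q[(q[:,1]>=a)&(q[:,1]<a+.01)]
    if len(k)>5:print(round(a,3),len(k),np.percentile(k[:,2],[10,50,90]).round(4))
c=read_camera("scene");cv2.imwrite("pics/s9.png",cv2.resize(c["frame"][130:330,200:420],None,fx=3,fy=3))
E
```

```text
time: 9.9
eef_pos: [0.5422, -0.0612, 0.2131]
tcp_rot: [0.706, 0.708, 0.003, 0.006]
contact_force: [0.8, -0.7, 0.7]
opening: 0.999
finger_force: 0.0
time: 10.5
eef_pos: [0.5378, 0.0905, 0.2346]
tcp_rot: [0.706, 0.708, -0.0, 0.0]
contact_force: [-0.3, 0.3, -0.4]
opening: 1.004
finger_force: 0.0
bar 293 ((537.0352783203125, -59.002262115478516), (12.983125686645508, 64.73474884033203), 88.80655670166016) 0.11653432486077442
-0.115 182 [0.0244 0.0263 0.0285]
-0.105 186 [0.0245 0.0263 0.0287]
-0.095 187 [0.0245 0.0265 0.0283]
-0.085 11 [0.0253 0.0269 0.0283]
-0.075 43 [0.0241 0.0255 0.0282]
-0.065 75 [0.0247 0.0268 0.0294]
```

View pics/s9.png

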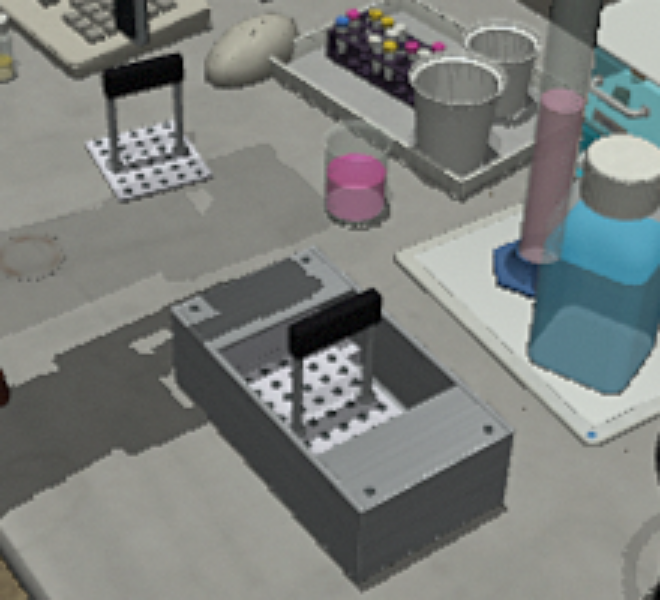

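The plate is flat, with its bar at (335,320) in the crop, centred within 1–2 mm and both ends under the rims. The short plate and the beaker are untouched, so I'm handing in.

```bash
python3 -c "
from plant import ctrl
print(ctrl.sign_off())"
```

```text
the job is handed in; nothing more can be done
None
```

The long plate lies flat on both ledges in the bath, centred to about 1 mm with both ends under the rims; I let go, left the short plate and beaker alone, and handed the job in after about 11 s of the 43 s allowed.

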